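Snug the loose plug on a sample canister

ROBOT

A 6-joint arm with a two-finger parallel gripper is mounted at the origin on the work surface. World frame = base frame: x ahead of the robot, y to its left, z up, the work surface at z = 0. Lengths are in m, angles in rad, forces in N, time in s.
With the tool pointing down it reaches from about 0.35 to 0.975 m from the base axis. Payload 4.9 kg.
Tool frame: the origin (TCP) lies at the very end of the fingers, on their centre line; the grasp point (between the pads) lies 19 mm behind it; x points along the fingers, z is the direction in which the jaws open and shut, and the axes are right-handed (so a half turn about x gives the same grasp; the last joint's range is limited). The gripper opens to 85 mm and grips with 20 to 120 N. Pads are 22 mm wide; open, the fingers measure 114 mm over their backs; the gripper's body (76 mm by 85 mm) begins 54 mm behind the grasp point. The pads swing forward as they close: fully open they stand 13 mm farther back than shut.
Start: joints at [1.23, 0.053, 1.613, -0, 1.476, -0.119], TCP at [0.137, 0.61, 0.231] pointing down, gripper open.
Joint ranges: [-3.01, 3.01], [-1.01, 2.22], [0.06, 2.58], [-1.02, 4.17], [0.09, 2.62], [-3.14, 3.14]. Speed limits (rad/s): [2.57, 2.57, 3.14, 3.14, 3.14, 3.14].

INTERFACE

Orientations are given as a unit quaternion [w, x, y, z].
In Python, from plant import manip, vision, job gives the robot as it stands.
- The arm moves only by the tool servo_tool, never from a script. Its arguments are lists of equal length, an entry for each row: "twist": the turn, a rotation vector about the world's x, y, z in rad, a list of three; "xyz": the shift along the world's x, y, z in cm, a list of three; "fingers": the opening, from 0 (shut) to 1 (fully open). In form: {"twist": [[wx, wy, wz], ...], "xyz": [[x, y, z], ...], "fingers": [fingers, ...]}. A call has 1 to 8 rows; each row shifts and turns the commanded pose from where the row before left it; what a row does not reach is not made up. A row lasts 1/8 s, in which the tool goes at most 62.5 mm and 10.7 degrees, less where a joint would pass 70% of its speed; a pose out of reach is approached as far as the arm can. A call with a gripper value outside its range is refused whole. The fingers move at their own pace and stop on an object; the grip force is fixed at half the most. Time passes only in rows, so rows that do not move let the fingers close. It gives the time, the measured TCP pose, the force and the opening at its end, in the units of the state.
- manip.state(): the state, without advancing time (a new reading comes with each control period).
- vision.grab_frame(name): name is "side" or "top"; returns the picture (400x640x3 uint8, red, green, blue); there is no depth.
- vision.get_calibration(name): a dict with "camera_matrix" (3x3 intrinsics, pixels), "origin" and "orientation" of the camera in the world. Camera axes: x right, y up, looking along -z (the intrinsics and any distortion apply to the point x, -y, -z); pixel columns grow to the right and rows downward; lengths in m; the calibration is good to about 2 mm. A picture is of the moment at which its call begins. get_calibration takes no time and is no camera call.
- job.job_done(): hands the job in, once; it reports no verdict.
Trained networks look in the newest picture that a camera, given by its name, has taken for a name from the list of things; names that differ only in an ending like _2 or _b are one class to them, and where a whole thing is asked for, a point or a joint stands for the part that bears it (a point fixed in the world has none). Each returns a list of dicts, best first, with "score" (0 to 1); they miss things now and then, are a little off and sometimes report something else, mostly with a low value. They report only what shows in the picture. A call takes as long as a camera call.
- vision.spot_in(camera, label): "extent" ([centre column, centre row, width, height] in pixels, round what is visible of it).
The state is a dict: "time": time; "joint_pos": joint angles; "joint_vel": joint speeds; "joint_efforts": joint torques, N m; "tool_pos": TCP position; "tool_rot": TCP orientation; "contact_force": force on the tool from outside, world axes, zero at the start; "ft_torque": the same for the moment, N m; "gripper_width": opening from 0.0 (shut) to 1.0 (fully open).
Only numpy, scipy, OpenCV 4.12 (cv2) and the standard library are available. Lean on these libraries where they do the work, as an engineer would, in place of code of your own. Each camera call takes 0.05 s, during which the arm holds its last target.

TASK

Two white sample canisters stand on the lab bench. The green plug has only been started in its thread: turn it clockwise until it goes snug in its tapered seat, stop there without forcing it further, and let go. Leave the grey plug, which is already tight, and the standing bottle as they are.

Things in the scene. Friction and masses are not known exactly. Their poses are not given: they have to be found in the camera images.
- green_grip (a point): Grip point of the green plug, on its upright turning axis. Its paddle is an upright block 46 mm long (point x), 12 thick (point y), top 14 mm above this point; the flange under it (radius 18) is 24 mm below, the white boss top (radius 22) 41 mm below, the flat top of the fixed white canister (150 x 120 x 100 mm) 59 mm below. It turns with the plug; z up. The plug does not sink as it turns.
- green_plug (a joint): How far the green plug is screwed in, rad; grows clockwise seen from above. Starts loose, 0.05 to 0.75; the paddle's direction tells nothing of it. The torque to turn it grows evenly: 0.04 N m at 0, 0.15 at 0.5, 0.26 at 1.0, 0.34 at 1.35, 0.42 at 1.75. Snug is 1.1 to 1.6 (best 1.35, 0.34 N m); beyond that it is overtightened. It stays where it is left.
- grey_plug (a joint): Turn of the grey plug, of the same shape, on the other canister of the same kind; rad, 0 at the start. It is tight already and is to stay as it is.
- bottle_mid (a point): Centre, half-way up, of a loose white sample bottle (60 mm diameter, 150 mm tall, blue band) standing beyond the canisters; it is to stay as it is. A fixed open carton (up to 150 mm high) and a low tray of green-capped tubes stand there too.

How it is judged:
At the end, for the whole second after the job is handed in: The green plug is at rest, screwed in to between 1.05 and 1.65 rad; the grey plug is within 0.15 rad of its start, and the bottle within 20 mm of where it stood (value of joint green_plug between 1.05 and 1.65 rad and velocity of joint green_plug between -0.05 and 0.05 rad/s and value of joint grey_plug between -0.15 and 0.15 rad and distance of bottle_mid from where it was at the start of the episode below 0.02 m); the robot touches nothing.
It fails at once if the green plug is overtightened (screwed in beyond 1.75 rad) (value of joint green_plug above 1.75 rad).
It fails at once if the grey plug is turned by more than 0.15 rad (value of joint grey_plug above 0.15 rad or value of joint grey_plug below -0.15 rad).
It fails at once if the bottle is displaced by more than 20 mm (distance of bottle_mid from where it was at the start of the episode above 0.02 m).
It also fails if it takes over 35 s, if anything falls off the work surface, if the arm or the gripper's body presses on something with over 40 N, if the wrist force passes 120 N, or if a joint passes its speed limit or range.

## Working session

There is one attempt and no reset: what is moved stays moved. The work goes in short steps, Python scripts to look and compute and a tool call to move; the robot and the scene stay as the last step left them, time stands still between calls to the robot, and variables do not carry over. Pictures are saved under pics/ and viewed, and the job is handed in when it is done.

Besides the shell and the picture viewer there is one more tool, called after ">>>" by a JSON object that holds its "api" and its "payload". servo_tool: Moves the arm, as the interface text tells. Its arguments: {"type":"object","properties":{"twist":{"type":"array","items":{"type":"array","items":{"type":"number"}}},"xyz":{"type":"array","items":{"type":"array","items":{"type":"number"}}},"fingers":{"type":"array","items":{"type":"number"}}},"required":["twist","xyz","fingers"]}

```bash
mkdir -p pics; cat > h.py <<'E'
from plant import manip, vision, job
import numpy as np, cv2
from scipy.spatial.transform import Rotation as R
def save(cam,name):
    im=vision.grab_frame(cam); cv2.imwrite(f'pics/{name}.png',cv2.cvtColor(im,cv2.COLOR_RGB2BGR)); return im
def cal(cam):
    c=vision.get_calibration(cam); q=c['orientation']
    return np.array(c['camera_matrix']),np.array(c['origin']),R.from_quat([q[1],q[2],q[3],q[0]]).as_matrix(),c
def ray(cam,u,v):
    K,o,Rm,c=cal(cam)
    d=np.linalg.inv(K)@[u,v,1]; d=Rm@np.array([d[0],-d[1],-d[2]]); return o,d
def atz(cam,u,v,z):
    o,d=ray(cam,u,v); return o+d*(z-o[2])/d[2]
def proj(cam,p):
    K,o,Rm,c=cal(cam); x=Rm.T@(np.array(p)-o); x=K@np.array([x[0],-x[1],-x[2]]); return x[:2]/x[2]
E
python3 - <<'E'
from h import *
for c in('side','top'):
    save(c,c+'0'); print(cal(c)[3])
    for l in('green_grip','green_plug','grey_plug','bottle_mid'): print(c,l,vision.spot_in(c,l)[:3])
print(manip.state())
E
```

```text
{'camera_matrix': array([[378.29580062,   0.        , 319.49858503],
       [  0.        , 378.29580062, 200.82601852],
       [  0.        ,   0.        ,   1.        ]]), 'origin': array([0.39998612, 0.57771638, 0.63483521]), 'orientation': array([-0.15013889, -0.06442723,  0.43381078,  0.88606752])}
side green_grip [{'extent': [353.7, 167.1, 16.8, 25.8], 'score': 0.89}]
side green_plug [{'extent': [353.9, 170.1, 16.9, 26.5], 'score': 0.8}]
side grey_plug [{'extent': [305.3, 281.1, 18.4, 39.4], 'score': 0.77}]
side bottle_mid [{'extent': [275.8, 209.7, 26.1, 61.3], 'score': 0.85}]
{'camera_matrix': array([[364.98186975,   0.        , 316.28524933],
       [  0.        , 364.98186975, 198.67845919],
       [  0.        ,   0.        ,   1.        ]]), 'origin': array([0.56693237, 0.00726028, 0.83848448]), 'orientation': array([-0.70648448, -0.0135805 ,  0.01314926,  0.70747604])}
top green_grip [{'extent': [405.2, 215.8, 20.7, 23.5], 'score': 0.7}]
top green_plug [{'extent': [404.0, 215.1, 19.0, 25.2], 'score': 0.79}]
top grey_plug [{'extent': [215.9, 226.4, 29.8, 12.2], 'score': 0.66}]
top bottle_mid [{'extent': [339.6, 146.9, 31.4, 33.4], 'score': 0.56}]
{'time': 0.5, 'joint_pos': array([ 1.22999133e+00,  5.27178084e-02,  1.61292430e+00, -2.48766486e-05,
        1.47602345e+00, -1.19053454e-01]), 'joint_vel': array([-1.18229910e-05, -1.27253659e-03, -1.02129959e-03, -1.12961409e-04,
        1.36822343e-03,  1.74159960e-03]), 'joint_efforts': array([ 6.39507452e-04, -3.93213129e+01, -3.70026398e+01, -9.06980995e-05,
        1.22437701e-03,  1.45899122e-05]), 'tool_pos': array([0.13748828, 0.60965248, 0.23127799]), 'tool_rot': array([ 0.55223635, -0.4416271 ,  0.55227092,  0.44158504]), 'contact_force': array([-0.56676451, -1.26736607, -0.49929124]), 'ft_torque': array([-0.02234533, -0.02464623,  0.01750207]), 'gripper_width': 1.0003511034025176}
```

```bash
python3 - <<'E'
import cv2
a=cv2.imread('pics/side0.png');b=cv2.imread('pics/top0.png')
cv2.imwrite('pics/side0z.png',cv2.resize(a[100:320,200:440],None,fx=2.7,fy=2.7,interpolation=2))
cv2.imwrite('pics/top0z.png',cv2.resize(b[185:245,365:445],None,fx=10,fy=10,interpolation=2))
E
```

```text
(no output)
```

View pics/top0.png

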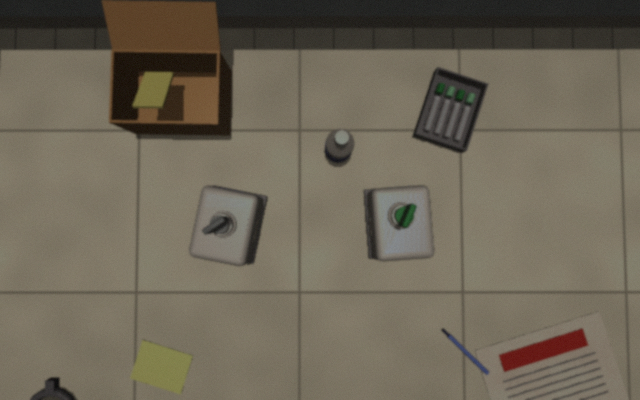

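View pics/side0.png

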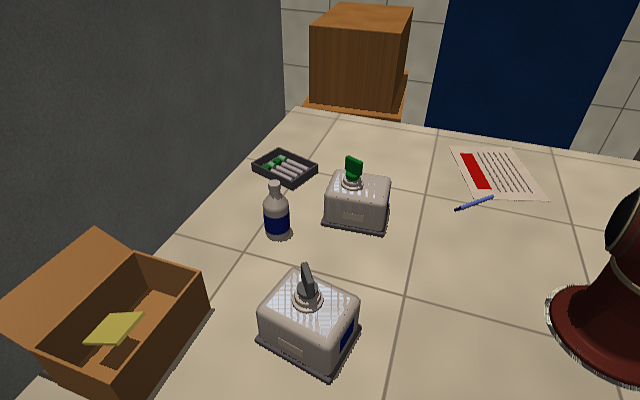

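```bash
ls pics
```

```text
side0.png
side0z.png
top0.png
top0z.png
```

View pics/top0z.png

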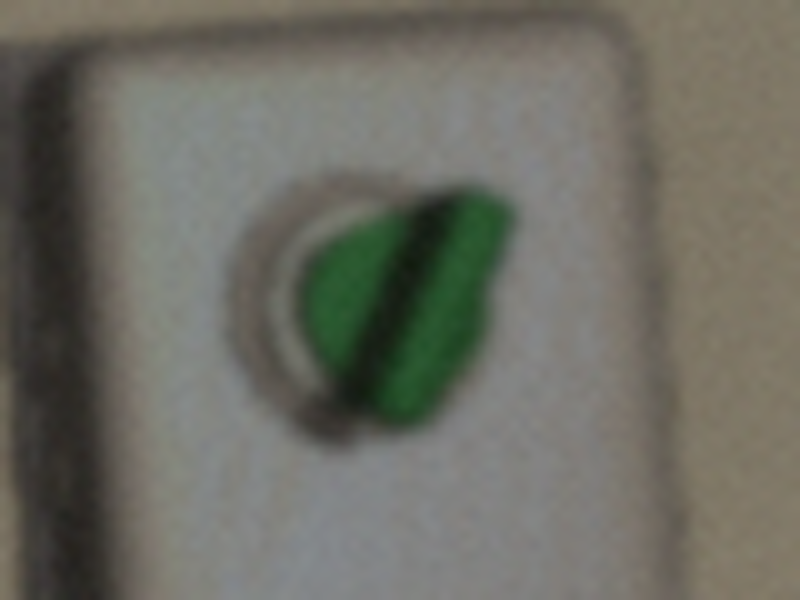

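View pics/side0z.png

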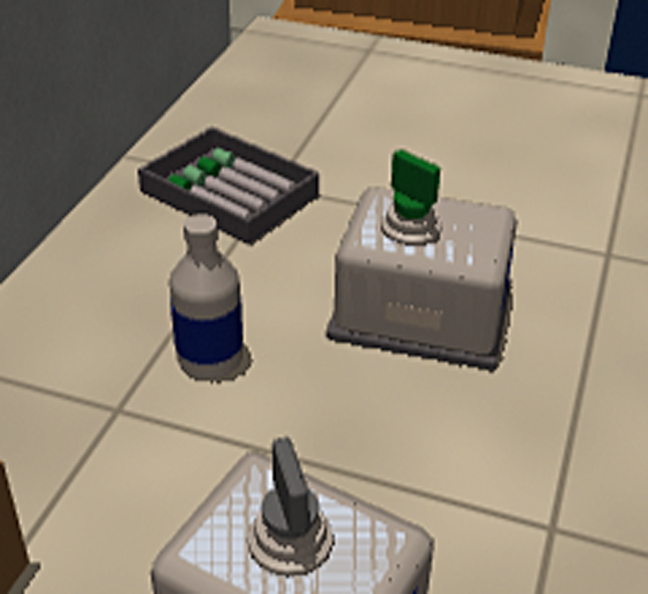

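```bash
cat > fit.py <<'E'
from h import *
from scipy.optimize import minimize, differential_evolution
S=8
def mask(im,box):
    x0,y0,x1,y1=box; c=im[y0:y1,x0:x1].astype(np.float32)
    c=cv2.resize(c,None,fx=S,fy=S,interpolation=cv2.INTER_LINEAR)
    r,g,b=c[...,0],c[...,1],c[...,2]
    return (g-np.maximum(r,b)>12)|((g>1.35*r)&(g>1.2*b)&(g-r>6))
def model(cam,box,p):
    x,y,z,t=p; x0,y0,x1,y1=box; m=np.zeros(((y1-y0)*S,(x1-x0)*S),np.uint8)
    Rz=np.array([[np.cos(t),-np.sin(t)],[np.sin(t),np.cos(t)]])
    def poly(pts):
        q=np.array([(proj(cam,a)-[x0,y0]+.5)*S-.5 for a in pts]).astype(np.float32)
        cv2.fillConvexPoly(m,np.round(cv2.convexHull(q)).astype(np.int32),1)
    poly([np.r_[Rz@[sx*.023,sy*.006]+[x,y],z+dz] for sx in(-1,1) for sy in(-1,1) for dz in(-.024,.014)])
    poly([[x+.018*np.cos(a),y+.018*np.sin(a),z+dz] for a in np.linspace(0,6.28,24) for dz in(-.024,-.028)])
    return m>0
def fit(ims,boxes,p0,zfree=True,names=('top','side')):
    ms={c:mask(ims[c],boxes[c]) for c in names}
    def cost(p):
        return sum(1-(ms[c]&(k:=model(c,boxes[c],p))).sum()/max(1,(ms[c]|k).sum()) for c in names)
    best=min((minimize(cost,np.r_[p0[:3],t],method='Nelder-Mead',options=dict(initial_simplex=np.r_[p0[:3],t]+np.vstack([np.zeros(4),np.diag([.006,.006,.004,.2])]),maxfev=250)) for t in p0[3]),key=lambda r:r.fun)
    return best.x,best.fun,ms
E
python3 - <<'E'
from fit import *
ims={c:cv2.cvtColor(cv2.imread(f'pics/{c}0.png'),cv2.COLOR_BGR2RGB) for c in('top','side')}
print('top@.15',atz('top',405,215.5,.155),atz('side',354,168,.155),atz('top',216,226,.155),atz('top',340,140,.12))
g=atz('top',405,215.5,.155)
bx={'top':(385,195,430,235),'side':(335,145,375,195)}
p,f,ms=fit(ims,bx,(g[0],g[1],.159,[-.9,-.5,-.2,.2,.8,1.3]))
print(p,f)
out=[]
for c in bx:
    k=model(c,bx[c],p); x0,y0,x1,y1=bx[c]
    o=cv2.resize(ims[c][y0:y1,x0:x1],None,fx=S,fy=S)[...,::-1].copy()
    for mm,col in((ms[c],(255,0,255)),(k,(0,255,255))):
        cs,_=cv2.findContours(mm.astype(np.uint8),0,1); cv2.drawContours(o,cs,-1,col,1)
    out.append(cv2.copyMakeBorder(o,0,400-o.shape[0],0,360-o.shape[1],0))
cv2.imwrite('pics/fit0.png',np.hstack(out))
E
```

```text
top@.15 [ 0.5610624  -0.15823273  0.155     ] [ 0.55511157 -0.15153795  0.155     ] [0.54194727 0.19516604 0.155     ] [ 0.71041998 -0.03948302  0.12      ]Traceback (most recent call last):
  File "<stdin>", line 6, in <module>
  File "fit.py", line 22, in fit
    best=min((minimize(cost,np.r_[p0[:3],t],method='Nelder-Mead',options=dict(initial_simplex=np.r_[p0[:3],t]+np.vstack([np.zeros(4),np.diag([.006,.006,.004,.2])]),maxfev=250)) for t in p0[3]),key=lambda r:r.fun)
  File "fit.py", line 22, in <genexpr>
    best=min((minimize(cost,np.r_[p0[:3],t],method='Nelder-Mead',options=dict(initial_simplex=np.r_[p0[:3],t]+np.vstack([np.zeros(4),np.diag([.006,.006,.004,.2])]),maxfev=250)) for t in p0[3]),key=lambda r:r.fun)
              ~~~~~~~~^^^^^^^^^^^^^^^^^^^^^^^^^^^^^^^^^^^^^^^^^^^^^^^^^^^^^^^^^^^^^^^^^^^^^^^^^^^^^^^^^^^^^^^^^^^^^^^^^^^^^^^^^^^^^^^^^^^^^^^^^^^^^^^^^^^^^^^^^^^^^^^^^^^^^^^^^^
    res = _minimize_neldermead(fun, x0, args, callback, bounds=bounds,
                               **options)
    fxcc = func(xcc)
    fx = function(np.copy(x), *(wrapper_args + args))
  File "
[... 288 characters left out ...]
^^^^^^^^^^^^^^
  File "fit.py", line 16, in model
    poly([[x+.018*np.cos(a),y+.018*np.sin(a),z+dz] for a in np.linspace(0,6.28,24) for dz in(-.024,-.028)])
    ~~~~^^^^^^^^^^^^^^^^^^^^^^^^^^^^^^^^^^^^^^^^^^^^^^^^^^^^^^^^^^^^^^^^^^^^^^^^^^^^^^^^^^^^^^^^^^^^^^^^^^^
  File "fit.py", line 13, in poly
    q=np.array([(proj(cam,a)-[x0,y0]+.5)*S-.5 for a in pts]).astype(np.float32)
                 ~~~~^^^^^^^
  File "h.py", line 15, in proj
    K,o,Rm,c=cal(cam); x=Rm.T@(np.array(p)-o); x=K@np.array([x[0],-x[1],-x[2]]); return x[:2]/x[2]
             ~~~^^^^^
  File "h.py", line 7, in cal
    c=vision.get_calibration(cam); q=c['orientation']
ValueError: time passes only in moves, steps and waits
```

```bash
sed -i 's/^def cal(cam):/import functools\n@functools.lru_cache(None)\ndef cal(cam):/' h.py
cat > run.py <<'E'
from fit import *
import sys
def go(tag,g,z,ts,bx={'top':(385,195,430,235),'side':(335,145,375,195)},names=('top','side')):
    ims={c:cv2.cvtColor(cv2.imread(f'pics/{c}{tag}.png'),cv2.COLOR_BGR2RGB) for c in names}
    p,f,ms=fit(ims,bx,(g[0],g[1],z,ts),names=names)
    print(p,f)
    out=[]
    for c in names:
        k=model(c,bx[c],p); x0,y0,x1,y1=bx[c]
        o=cv2.resize(ims[c][y0:y1,x0:x1],None,fx=S,fy=S)[...,::-1].copy()
        for mm,col in((ms[c],(255,0,255)),(k,(0,255,255))):
            cs,_=cv2.findContours(mm.astype(np.uint8),0,1); cv2.drawContours(o,cs,-1,col,1)
        out.append(cv2.copyMakeBorder(o,0,400-o.shape[0],0,360-o.shape[1],0))
    cv2.imwrite(f'pics/fit{tag}.png',np.hstack(out))
    return p
E
python3 -c "
from run import *
go('0',(.56,-.152),.159,[-.9,-.5,-.2,.2,.8,1.3])"
```

```text
[ 0.5605084  -0.16199311  0.15777933 -0.5240145 ] 0.2775183198013028
```

View pics/fit0.png

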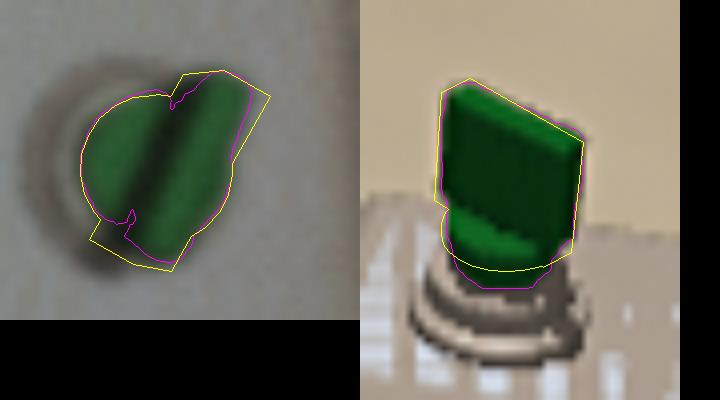

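```bash
python3 - <<'E'
from h import *
a=cv2.imread('pics/top0.png').astype(float)[...,1]
for v in range(203,230):print(v,a[v,393:420].astype(int))
E
```

```text
203 [120 110 111 112 103  96 100  99  99 100 105 104 109 110 114 110 105  99
  99 103 109 119 123 127 131 134 134]
204 [112 105 103 100 100 102 100  97  98  95  95  95  92  89  80  75  69  67
  75  86  93 105 112 123 131 133 131]
205 [105 102  99  97  99 105 108 111 111 105  97  83  79  69  55  44  41  55
  71  81  85  86  96 112 124 130 131]
206 [100  96  95  97 109 115 120 118 110 103  90  76  64  48  33  35  44  57
  76  87  83  82  85 102 122 128 131]
207 [ 95  91 100 113 118 114 111 101 100  91  85  74  59  40  33  32  45  63
  79  83  87  81  87  99 120 127 127]
208 [ 90  97 111 113 109  99  91  91  91  90  82  71  55  38  30  34  46  70
  81  87  85  81  89 110 126 127 130]
209 [ 92 104 104  97  88  80  86  86  87  85  81  63  45  32  36  41  59  75
  89  86  86  82  95 117 129 130 128]
210 [101 103  91  78  79  83  86  89  86  86  74  51  37  32  35  49  69  81
  83  85  80  82  97 117 127 129 130]
211 [104 100  76  70  77  85  89  90  88  81  61  46  30  29  41  55  75  88
  87  82  80  86 105 123 130 132 133]
212 [102  93  73  73  80  90  87  89  83  75  55  38  34  32  45 
[... 1304 characters left out ...]
9 130 130]
224 [ 88  82  81  69  62  46  33  30  32  45  63  75  81  82  72  71  78  99
 115 122 130 129 132 131 127 127 131]
225 [ 89  82  70  58  49  44  39  33  39  45  63  70  82  76  75  77  93 108
 121 128 132 135 131 130 133 128 131]
226 [ 97  77  64  58  52  45  47  46  51  53  57  64  67  70  78  89 106 120
 128 130 132 131 131 129 129 129 127]
227 [110  88  69  58  54  56  54  66  73  69  65  67  71  81  93 103 120 126
 130 133 130 129 128 133 127 133 129]
228 [118 103  91  72  62  60  66  78  90  89  91  89  99 107 116 119 127 128
 131 130 129 127 130 129 131 125 128]
229 [130 122 111 102  91  86  84  99 112 116 118 117 124 125 127 130 132 130
 125 128 132 133 128 126 130 130 127]
```

```bash
python3 - <<'E'
from h import *
a=cv2.imread('pics/top0.png').astype(float)[...,1]
P=[];Q=[]
for v in range(206,225):
    r=a[v,393:425]; i=int(np.argmin(r[:20])); j=i
    while r[j]<58:j+=1
    u=393+j-1+(58-r[j-1])/(r[j]-r[j-1]); P.append(atz('top',u,v,.173)[:2])
P=np.array(P); l=np.polyfit(P[:,0],P[:,1],1); print(np.arctan(l[0]), P.mean(0), (P[:,1]-np.polyval(l,P[:,0])).std())
t=np.arctan(l[0]); 
print('edge->centre line at x=.5605: y=',np.polyval(l,.5605)-.006/np.cos(t))
from run import *
for n in(('top',),('side',)): print(n); go('0',(.56,-.16),.158,[-.45],names=n)
E
```

```text
-0.406873856401283 [ 0.56212876 -0.15642769] 0.00017704452447593638
edge->centre line at x=.5605: y= -0.16225919933690772
('top',)
[ 0.56157807 -0.16183791  0.15903032 -0.41297559] 0.12982456140350873
('side',)
[ 0.55882417 -0.15778216  0.16001539 -0.55243015] 0.10831537058530927
```

```bash
python3 - <<'E'
from h import *
s=manip.state(); q=s['tool_rot']; M=R.from_quat([q[1],q[2],q[3],q[0]]).as_matrix(); print(s['time'],M.round(3)); print('yaw z',np.arctan2(M[1,2],M[0,2]))
E
```

```text
0.5 [[-0.    -0.976  0.22 ]
 [-0.     0.22   0.976]
 [-1.    -0.    -0.   ]]
yaw z 1.3490471348249071
```

>>> {"api": "servo_tool", "payload": {"twist": [[0, 0, -0.012], [0, 0, -0.012], [0, 0, -0.012], [0, 0, -0.012], [0, 0, -0.012], [0, 0, -0.012], [0, 0, -0.012], [0, 0, -0.012]], "xyz": [[2.65, -4.8, 0], [2.65, -4.8, 0], [2.65, -4.8, 0], [2.65, -4.8, 0], [2.65, -4.8, 0], [2.65, -4.8, 0], [2.65, -4.8, 0], [2.65, -4.8, 0]], "fingers": [1, 1, 1, 1, 1, 1, 1, 1]}}

```text
time: 1.5
tool_pos: [0.3501, 0.2241, 0.2317]
tool_rot: [0.573, -0.415, 0.572, 0.414]
contact_force: [0.9, -0.5, 0.0]
gripper_width: 1.001
```

>>> {"api": "servo_tool", "payload": {"twist": [[0, 0, -0.012], [0, 0, -0.012], [0, 0, -0.012], [0, 0, -0.012], [0, 0, -0.012], [0, 0, -0.012], [0, 0, -0.012], [0, 0, -0.012]], "xyz": [[2.65, -4.8, 0], [2.65, -4.8, 0], [2.65, -4.8, 0], [2.65, -4.8, 0], [2.65, -4.8, 0], [2.65, -4.8, 0], [2.65, -4.8, 0], [2.65, -4.8, 0]], "fingers": [1, 1, 1, 1, 1, 1, 1, 1]}}

```text
time: 2.5
tool_pos: [0.5623, -0.1601, 0.2315]
tool_rot: [0.592, -0.387, 0.592, 0.386]
contact_force: [0.5, 0.4, 0.4]
gripper_width: 0.997
```

```bash
cat >> h.py <<'E'
def st():
    s=manip.state(); q=s['tool_rot']; M=R.from_quat([q[1],q[2],q[3],q[0]]).as_matrix()
    print('t',round(s['time'],2),'pos',s['tool_pos'].round(4),'yaw',round(float(np.arctan2(M[1,2],M[0,2])),3),'xdown',M[:,0].round(3),'F',s['contact_force'].round(2),'T',s['ft_torque'].round(3),'w',round(s['gripper_width'],3),'j6',s['joint_pos'][5].round(3),'e',s['joint_efforts'].round(3))
E
python3 -c "
from h import *
st()"
```

```text
t 2.5 pos [ 0.5623 -0.1601  0.2315] yaw 1.156 xdown [ 0.001 -0.    -1.   ] F [0.54 0.44 0.38] T [-0.019 -0.01  -0.003] w 0.997 j6 -1.561 e [  1.225 -38.135 -34.054  -0.131   0.084   0.32 ]
```

>>> {"api": "servo_tool", "payload": {"twist": [[0, 0, 0], [0, 0, 0], [0, 0, 0], [0, 0, 0], [0, 0, 0]], "xyz": [[-0.1, -0.2, -2], [0, 0, -2], [0, 0, -2], [0, 0, -2], [0, 0, -0.6]], "fingers": [1, 1, 1, 1, 1]}}

```text
time: 3.12
tool_pos: [0.5592, -0.1592, 0.1429]
tool_rot: [0.591, -0.386, 0.593, 0.388]
contact_force: [0.3, -0.5, 0.7]
gripper_width: 1.0
```

```bash
python3 -c "
from h import *
st()
a=save('side','side1');b=save('top','top1')
o=np.vstack([cv2.resize(a[110:220,300:420],None,fx=5,fy=5,interpolation=2)[:,:,::-1]]);cv2.imwrite('pics/z1.png',o)
"
```

```text
t 3.12 pos [ 0.5592 -0.1592  0.1429] yaw 1.158 xdown [-0.003  0.001 -1.   ] F [ 0.3  -0.47  0.71] T [ 0.004  0.008 -0.034] w 1.0 j6 -1.563 e [-8.0000e-03 -3.6251e+01 -3.5132e+01 -1.0000e-03  1.7000e-02  0.0000e+00]
```

View pics/z1.png

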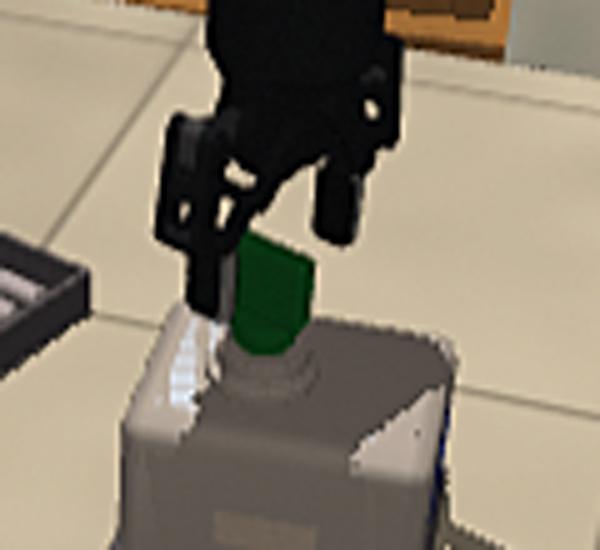

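View pics/top1.png

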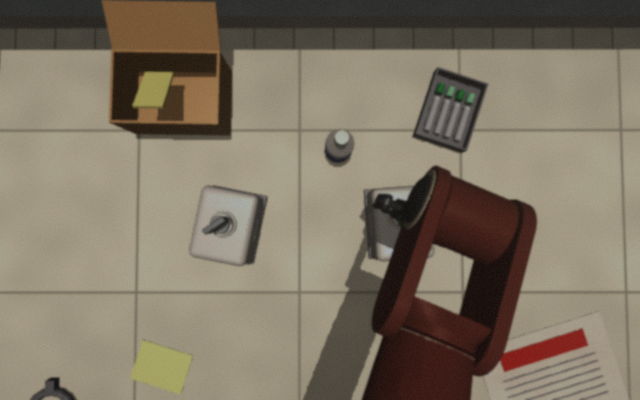

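>>> {"api": "servo_tool", "payload": {"twist": [[0, 0, 0], [0, 0, 0], [0, 0, 0], [0, 0, 0], [0, 0, 0], [0, 0, 0], [0, 0, 0], [0, 0, 0]], "xyz": [[0, -0.1, -0.2], [0, 0, 0], [0, 0, 0], [0, 0, 0], [0, 0, 0], [0, 0, 0], [0, 0, 0], [0, 0, 0]], "fingers": [1, 0, 0, 0, 0, 0, 0, 0]}}

```text
time: 4.22
tool_pos: [0.5611, -0.1602, 0.1437]
tool_rot: [0.593, -0.386, 0.591, 0.387]
contact_force: [1.7, 4.6, 1.3]
gripper_width: 0.129
```

```bash
cat >> h.py <<'E'
def avg(n=10,cam='side'):
    L=[]
    for _ in range(n):
        vision.grab_frame(cam); s=manip.state(); q=s['tool_rot']; M=R.from_quat([q[1],q[2],q[3],q[0]]).as_matrix()
        L.append(np.r_[s['tool_pos']*1000,s['contact_force'],s['ft_torque'],np.arctan2(M[1,2],M[0,2]),s['joint_pos'][[0,5]],s['joint_efforts'][5],s['gripper_width']])
    L=np.array(L); m=L.mean(0); sd=L.std(0)
    print('t',s['time'].__round__(2),'pos',m[:3].round(1),'F',m[3:6].round(2),'T',m[6:9].round(3),'sdT',sd[6:9].round(3),'yaw',m[9].round(4),'j1-j6',(m[10]-m[11]).round(4),'j6',m[11].round(4),'e6',m[12].round(3),'w',m[13].round(3))
E
python3 -c "
from h import *
st();avg(12);a=save('side','side2');cv2.imwrite('pics/z2.png',cv2.resize(a[110:220,300:420],None,fx=5,fy=5,interpolation=2)[:,:,::-1])
"
```

```text
t 4.22 pos [ 0.5611 -0.1602  0.1437] yaw 1.157 xdown [ 0.001  0.002 -1.   ] F [1.72 4.64 1.28] T [ 0.656 -0.143 -0.141] w 0.129 j6 -1.565 e [ -2.807 -35.434 -34.578  -1.194  -0.116  -0.136]
t 4.83 pos [ 561.1 -160.2  143.7] F [1.52 4.74 1.71] T [ 0.633 -0.209 -0.143] sdT [0.031 0.027 0.046] yaw 1.157 j1-j6 1.1577 j6 -1.5645 e6 -0.136 w 0.129
```

View pics/z2.png

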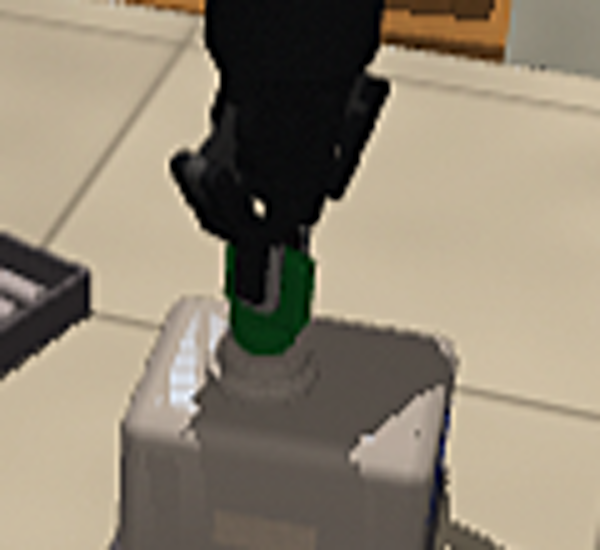

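>>> {"api": "servo_tool", "payload": {"twist": [[0, 0, 0], [0, 0, -0.05], [0, 0, -0.05], [0, 0, -0.05], [0, 0, -0.05], [0, 0, 0]], "xyz": [[0.05, 0.1, 0], [0, 0, 0], [0, 0, 0], [0, 0, 0], [0, 0, 0], [0, 0, 0]], "fingers": [0, 0, 0, 0, 0, 0]}}

```text
time: 5.62
tool_pos: [0.5612, -0.16, 0.1437]
tool_rot: [0.628, -0.326, 0.627, 0.326]
contact_force: [0.6, 4.0, 3.2]
gripper_width: 0.13
```

```bash
python3 -c "
from h import *
avg(10);a=save('side','side3');cv2.imwrite('pics/z3.png',cv2.resize(a[110:220,300:420],None,fx=5,fy=5,interpolation=2)[:,:,::-1])
"
```

```text
t 6.12 pos [ 561.2 -160.1  143.7] F [-0.14  4.79  4.29] T [ 0.702  0.099 -0.121] sdT [0.082 0.033 0.032] yaw 0.9574 j1-j6 0.9575 j6 -1.3632 e6 -0.122 w 0.129
```

View pics/z3.png

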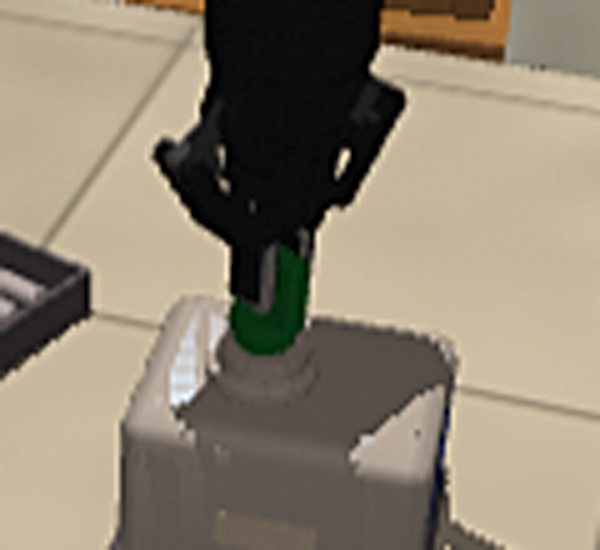

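>>> {"api": "servo_tool", "payload": {"twist": [[0, 0, -0.05], [0, 0, -0.05], [0, 0, 0]], "xyz": [[0, 0, 0], [0, 0, 0], [0, 0, 0]], "fingers": [0, 0, 0]}}

```text
time: 6.55
tool_pos: [0.5612, -0.16, 0.1437]
tool_rot: [0.643, -0.294, 0.643, 0.294]
contact_force: [0.2, 3.9, 4.6]
gripper_width: 0.129
```

```bash
python3 -c "
from h import *
avg(10)
"
```

```text
t 7.05 pos [ 561.2 -160.   143.7] F [-0.17  5.61  4.85] T [ 0.805  0.088 -0.098] sdT [0.032 0.043 0.036] yaw 0.8573 j1-j6 0.8574 j6 -1.2631 e6 -0.105 w 0.129
```

>>> {"api": "servo_tool", "payload": {"twist": [[0, 0, -0.03], [0, 0, -0.03]], "xyz": [[0, 0, 0], [0, 0, 0]], "fingers": [0, 0]}}

```text
time: 7.3
tool_pos: [0.5612, -0.16, 0.1437]
tool_rot: [0.652, -0.274, 0.651, 0.275]
contact_force: [0.4, 4.8, 4.4]
gripper_width: 0.128
```

```bash
python3 -c "
from h import *
st()
for _ in range(6): avg(1)
"
```

```text
t 7.3 pos [ 0.5612 -0.16    0.1437] yaw 0.797 xdown [ 0.     0.001 -1.   ] F [0.38 4.78 4.4 ] T [0.877 0.089 0.199] w 0.128 j6 -1.203 e [-3.2200e+00 -3.3706e+01 -3.3559e+01 -1.1710e+00 -6.3300e-01 -2.1000e-02]
t 7.35 pos [ 561.2 -160.   143.7] F [0.74 4.63 5.48] T [0.814 0.156 0.002] sdT [0. 0. 0.] yaw 0.7964 j1-j6 0.7965 j6 -1.202 e6 0.163 w 0.13
t 7.4 pos [ 561.2 -160.   143.7] F [0.89 4.4  5.39] T [0.851 0.089 0.02 ] sdT [0. 0. 0.] yaw 0.7974 j1-j6 0.7976 j6 -1.2031 e6 0.081 w 0.128
t 7.45 pos [ 561.2 -160.   143.7] F [0.89 5.15 5.23] T [ 0.817  0.096 -0.071] sdT [0. 0. 0.] yaw 0.7976 j1-j6 0.7978 j6 -1.2033 e6 0.006 w 0.131
t 7.5 pos [ 561.2 -160.   143.7] F [-1.14  5.99  5.46] T [0.802 0.098 0.001] sdT [0. 0. 0.] yaw 0.7976 j1-j6 0.7978 j6 -1.2033 e6 -0.005 w 0.129
t 7.55 pos [ 561.2 -160.   143.7] F [0.18 6.11 4.56] T [ 0.785  0.035 -0.035] sdT [0. 0. 0.] yaw 0.7976 j1-j6 0.7978 j6 -1.2034 e6 -0.005 w 0.13
t 7.6 pos [ 561.2 -160.   143.7] F [0.68 5.26 5.27] T [ 0.815  0.116 -0.024] sdT [0. 0. 0.] yaw 0.7976 j1-j6 0.7978 j6 -1.2034 e6 -0.005 w 0.131
```

>>> {"api": "servo_tool", "payload": {"twist": [[0, 0, -0.03], [0, 0, -0.03]], "xyz": [[0, 0, 0], [0, 0, 0]], "fingers": [0, 0]}}

```text
time: 7.85
tool_pos: [0.5612, -0.1599, 0.1437]
tool_rot: [0.66, -0.255, 0.659, 0.255]
contact_force: [0.2, 5.0, 4.5]
gripper_width: 0.129
```

```bash
python3 -c "
from h import *
st()
for _ in range(6): avg(1)
"
```

```text
t 7.85 pos [ 0.5612 -0.1599  0.1437] yaw 0.737 xdown [ 0.001  0.001 -1.   ] F [0.2  5.01 4.45] T [0.81  0.113 0.177] w 0.129 j6 -1.143 e [-3.2950e+00 -3.3725e+01 -3.3550e+01 -1.1990e+00 -6.2400e-01 -8.0000e-03]
t 7.9 pos [ 561.2 -159.9  143.7] F [-0.44  5.92  4.58] T [0.792 0.059 0.108] sdT [0. 0. 0.] yaw 0.7364 j1-j6 0.7366 j6 -1.142 e6 0.177 w 0.129
t 7.95 pos [ 561.2 -160.   143.7] F [0.34 4.88 5.62] T [0.869 0.092 0.036] sdT [0. 0. 0.] yaw 0.7375 j1-j6 0.7377 j6 -1.1432 e6 0.095 w 0.128
t 8.0 pos [ 561.2 -160.   143.7] F [-0.54  4.53  5.36] T [ 0.864  0.153 -0.001] sdT [0. 0. 0.] yaw 0.7376 j1-j6 0.7378 j6 -1.1434 e6 0.019 w 0.129
t 8.05 pos [ 561.2 -160.   143.7] F [0.36 4.76 3.98] T [0.831 0.014 0.031] sdT [0. 0. 0.] yaw 0.7376 j1-j6 0.7378 j6 -1.1434 e6 0.008 w 0.133
t 8.1 pos [ 561.2 -159.9  143.7] F [0.73 5.49 4.72] T [0.803 0.05  0.044] sdT [0. 0. 0.] yaw 0.7377 j1-j6 0.7379 j6 -1.1434 e6 0.008 w 0.131
t 8.15 pos [ 561.2 -159.9  143.7] F [0.25 4.56 4.96] T [ 0.872  0.073 -0.061] sdT [0. 0. 0.] yaw 0.7377 j1-j6 0.7379 j6 -1.1434 e6 0.009 w 0.128
```

>>> {"api": "servo_tool", "payload": {"twist": [[0, 0, -0.04]], "xyz": [[0, 0, 0]], "fingers": [0]}}

```text
time: 8.28
tool_pos: [0.5612, -0.1599, 0.1437]
tool_rot: [0.665, -0.241, 0.664, 0.242]
contact_force: [0.6, 6.5, 4.4]
gripper_width: 0.124
```

```bash
cat > m.py <<'E'
from h import *
s=manip.state(); print(round(s['time'],3),'Tz',s['ft_torque'][2].round(3),'y16',(s['joint_pos'][0]-s['joint_pos'][5]).round(4),'v6',s['joint_vel'][5].round(3),'e6',s['joint_efforts'][5].round(3))
E
python3 m.py
```

```text
8.275 Tz 0.212 y16 0.6973 v6 0.324 e6 -0.117
```

>>> {"api": "servo_tool", "payload": {"twist": [[0, 0, -0.04]], "xyz": [[0, 0, 0]], "fingers": [0]}}

```text
time: 8.4
tool_pos: [0.5613, -0.1599, 0.1437]
tool_rot: [0.67, -0.228, 0.669, 0.228]
contact_force: [0.2, 5.2, 4.4]
gripper_width: 0.132
```

```bash
python3 m.py
```

```text
8.4 Tz 0.244 y16 0.6571 v6 0.319 e6 -0.055
```

>>> {"api": "servo_tool", "payload": {"twist": [[0, 0, -0.04]], "xyz": [[0, 0, 0]], "fingers": [0]}}

```text
time: 8.52
tool_pos: [0.5613, -0.1599, 0.1437]
tool_rot: [0.674, -0.215, 0.673, 0.215]
contact_force: [0.2, 5.0, 5.5]
gripper_width: 0.133
```

```bash
python3 m.py
```

```text
8.525 Tz 0.15 y16 0.6172 v6 0.316 e6 -0.046
```

>>> {"api": "servo_tool", "payload": {"twist": [[0, 0, -0.04]], "xyz": [[0, 0, 0]], "fingers": [0]}}

```text
time: 8.65
tool_pos: [0.5613, -0.1599, 0.1437]
tool_rot: [0.678, -0.201, 0.678, 0.201]
contact_force: [0.4, 5.4, 4.9]
gripper_width: 0.13
```

```bash
python3 m.py
```

```text
8.65 Tz 0.209 y16 0.5772 v6 0.316 e6 -0.037
```

>>> {"api": "servo_tool", "payload": {"twist": [[0, 0, -0.04]], "xyz": [[0, 0, 0]], "fingers": [0]}}

```text
time: 8.78
tool_pos: [0.5613, -0.1599, 0.1437]
tool_rot: [0.682, -0.187, 0.681, 0.188]
contact_force: [1.0, 6.2, 4.5]
gripper_width: 0.131
```

```bash
python3 m.py
```

```text
8.775 Tz 0.188 y16 0.5372 v6 0.318 e6 -0.028
```

>>> {"api": "servo_tool", "payload": {"twist": [[0, 0, -0.04]], "xyz": [[0, 0, 0]], "fingers": [0]}}

```text
time: 8.9
tool_pos: [0.5613, -0.1598, 0.1437]
tool_rot: [0.686, -0.174, 0.685, 0.174]
contact_force: [-0.1, 6.4, 4.0]
gripper_width: 0.127
```

```bash
python3 m.py
```

```text
8.9 Tz 0.242 y16 0.4973 v6 0.318 e6 -0.02
```

>>> {"api": "servo_tool", "payload": {"twist": [[0, 0, -0.04]], "xyz": [[0, 0, 0]], "fingers": [0]}}

```text
time: 9.02
tool_pos: [0.5613, -0.1598, 0.1437]
tool_rot: [0.689, -0.16, 0.688, 0.16]
contact_force: [0.4, 6.2, 4.8]
gripper_width: 0.133
```

```bash
python3 m.py
```

```text
9.025 Tz 0.25 y16 0.4573 v6 0.318 e6 -0.011
```

>>> {"api": "servo_tool", "payload": {"twist": [[0, 0, -0.04]], "xyz": [[0, 0, 0]], "fingers": [0]}}

```text
time: 9.15
tool_pos: [0.5614, -0.1598, 0.1437]
tool_rot: [0.692, -0.146, 0.691, 0.147]
contact_force: [0.9, 5.7, 4.1]
gripper_width: 0.126
```

```bash
python3 m.py
```

```text
9.15 Tz 0.189 y16 0.4174 v6 0.316 e6 -0.002
```

>>> {"api": "servo_tool", "payload": {"twist": [[0, 0, -0.02]], "xyz": [[0, 0, 0]], "fingers": [0]}}

```text
time: 9.28
tool_pos: [0.5614, -0.1598, 0.1437]
tool_rot: [0.694, -0.139, 0.693, 0.14]
contact_force: [1.1, 6.3, 5.0]
gripper_width: 0.132
```

```bash
python3 m.py
```

```text
9.275 Tz 0.284 y16 0.398 v6 0.156 e6 0.16
```

>>> {"api": "servo_tool", "payload": {"twist": [[0, 0, -0.02]], "xyz": [[0, 0, 0]], "fingers": [0]}}

```text
time: 9.4
tool_pos: [0.5614, -0.1598, 0.1437]
tool_rot: [0.695, -0.133, 0.694, 0.133]
contact_force: [1.4, 5.8, 3.9]
gripper_width: 0.132
```

```bash
python3 m.py
```

```text
9.4 Tz 0.316 y16 0.3781 v6 0.157 e6 0.135
```

>>> {"api": "servo_tool", "payload": {"twist": [[0, 0, -0.02]], "xyz": [[0, 0, 0]], "fingers": [0]}}

```text
time: 9.52
tool_pos: [0.5614, -0.1598, 0.1437]
tool_rot: [0.696, -0.126, 0.695, 0.126]
contact_force: [1.4, 6.1, 5.9]
gripper_width: 0.128
```

```bash
python3 m.py
```

```text
9.525 Tz 0.256 y16 0.3582 v6 0.158 e6 0.139
```

>>> {"api": "servo_tool", "payload": {"twist": [[0, 0, -0.02]], "xyz": [[0, 0, 0]], "fingers": [0]}}

```text
time: 9.65
tool_pos: [0.5614, -0.1597, 0.1437]
tool_rot: [0.697, -0.119, 0.697, 0.119]
contact_force: [2.0, 6.1, 5.0]
gripper_width: 0.127
```

```bash
python3 m.py
```

```text
9.65 Tz 0.263 y16 0.3382 v6 0.158 e6 0.144
```

>>> {"api": "servo_tool", "payload": {"twist": [[0, 0, -0.02]], "xyz": [[0, 0, 0]], "fingers": [0]}}

```text
time: 9.78
tool_pos: [0.5614, -0.1598, 0.1437]
tool_rot: [0.699, -0.112, 0.698, 0.112]
contact_force: [1.4, 5.4, 4.3]
gripper_width: 0.13
```

```bash
python3 m.py
```

```text
9.775 Tz 0.242 y16 0.3181 v6 0.159 e6 0.148
```

>>> {"api": "servo_tool", "payload": {"twist": [[0, 0, -0.03], [0, 0, -0.03], [0, 0, -0.03], [0, 0, -0.03], [0, 0, -0.03], [0, 0, -0.03], [0, 0, -0.02], [0, 0, -0.02]], "xyz": [[0, 0, 0], [0, 0, 0], [0, 0, 0], [0, 0, 0], [0, 0, 0], [0, 0, 0], [0, 0, 0], [0, 0, 0]], "fingers": [0, 0, 0, 0, 0, 0, 0, 0]}}

```text
time: 10.78
tool_pos: [0.5616, -0.1597, 0.1437]
tool_rot: [0.707, -0.034, 0.706, 0.035]
contact_force: [2.0, 6.1, 3.2]
gripper_width: 0.129
```

```bash
python3 m.py
```

```text
10.775 Tz 0.329 y16 0.0984 v6 0.159 e6 0.196
```

>>> {"api": "servo_tool", "payload": {"twist": [[0, 0, -0.02]], "xyz": [[0, 0, 0]], "fingers": [0]}}

```text
time: 10.9
tool_pos: [0.5616, -0.1597, 0.1437]
tool_rot: [0.707, -0.027, 0.706, 0.028]
contact_force: [1.9, 5.3, 4.7]
gripper_width: 0.126
```

```bash
python3 m.py
```

```text
10.9 Tz 0.369 y16 0.0784 v6 0.159 e6 0.2
```

>>> {"api": "servo_tool", "payload": {"twist": [[0, 0, -0.02]], "xyz": [[0, 0, 0]], "fingers": [0]}}

```text
time: 11.02
tool_pos: [0.5616, -0.1597, 0.1437]
tool_rot: [0.707, -0.02, 0.706, 0.021]
contact_force: [0.9, 6.5, 4.1]
gripper_width: 0.131
```

```bash
python3 m.py; python3 m.py
```

```text
11.025 Tz 0.3 y16 0.0585 v6 0.158 e6 0.204
11.025 Tz 0.3 y16 0.0585 v6 0.158 e6 0.204
```

>>> {"api": "servo_tool", "payload": {"twist": [[0, 0, 0], [0, 0, 0], [0, 0, 0], [0, 0, 0], [0, 0, 0], [0, 0, 0], [0, 0, 0], [0, 0, 0]], "xyz": [[0, 0, 0], [0, 0, 0], [0, 0, 0], [0, 0, 0], [0, 0, 0], [0, 0, 0], [0, 0, 0], [0, 0, 0]], "fingers": [0, 0, 1, 1, 1, 1, 1, 1]}}

```text
time: 12.02
tool_pos: [0.561, -0.1604, 0.1433]
tool_rot: [0.707, -0.02, 0.707, 0.02]
contact_force: [-0.4, -0.0, 0.7]
gripper_width: 1.004
```

>>> {"api": "servo_tool", "payload": {"twist": [[0, 0, 0], [0, 0, 0], [0, 0, 0], [0, 0, 0], [0, 0, 0], [0, 0, 0], [0, 0, 0], [0, 0, 0]], "xyz": [[0, 0, 1], [0, 0, 2], [0, 0, 3], [0, 0, 3], [0, 0, 2], [-3, -2, 0], [-5, -3, 0], [-5, -3, 0]], "fingers": [1, 1, 1, 1, 1, 1, 1, 1]}}

```text
time: 13.02
tool_pos: [0.4298, -0.2409, 0.2541]
tool_rot: [0.707, -0.021, 0.707, 0.02]
contact_force: [0.0, -0.5, 0.1]
gripper_width: 0.999
```

>>> {"api": "servo_tool", "payload": {"twist": [[0, 0, 0], [0, 0, 0], [0, 0, 0]], "xyz": [[-3, -5, 0], [0, -5, 0], [0, 0, 0]], "fingers": [1, 1, 1]}}

```text
time: 13.4
tool_pos: [0.4001, -0.3428, 0.2538]
tool_rot: [0.707, -0.019, 0.707, 0.019]
contact_force: [-0.2, 0.3, 0.1]
gripper_width: 1.0
```

```bash
python3 - <<'E'
from run import *
st(); avg(4); save('side','side9'); b=save('top','top9')
p=go('9',(.561,-.161),.159,[-1.6,-1.3,-1.9],names=('side',))
for c in('side','top'):
    for l in('grey_plug','bottle_mid','green_plug'): print(c,l,vision.spot_in(c,l)[:1])
E
```

```text
t 13.4 pos [ 0.4001 -0.3428  0.2538] yaw 0.053 xdown [-0. -0. -1.] F [-0.19  0.34  0.12] T [ 0.015 -0.007 -0.003] w 1.0 j6 -0.902 e [ -1.318 -28.295 -37.932  -0.173  -0.184  -0.108]
t 13.6 pos [ 400.9 -340.3  253.6] F [ 0.51 -0.13 -0.2 ] T [-0.01  -0.026  0.019] sdT [0.022 0.02  0.022] yaw 0.0565 j1-j6 0.0565 j6 -0.9021 e6 -0.008 w 1.001
[ 0.558709   -0.15812951  0.1591156  -1.47175696] 0.15059534826331056
side grey_plug [{'extent': [306.1, 282.2, 19.9, 36.1], 'score': 0.77}]
side bottle_mid [{'extent': [277.3, 208.9, 27.6, 64.1], 'score': 0.86}]
side green_plug [{'extent': [352.0, 169.0, 12.2, 24.2], 'score': 0.53}]
top grey_plug [{'extent': [217.1, 225.0, 29.1, 16.4], 'score': 0.73}]
top bottle_mid [{'extent': [338.0, 147.2, 31.2, 37.8], 'score': 0.78}]
top green_plug [{'extent': [407.9, 214.0, 28.7, 17.0], 'score': 0.7}]
```

View pics/top9.png

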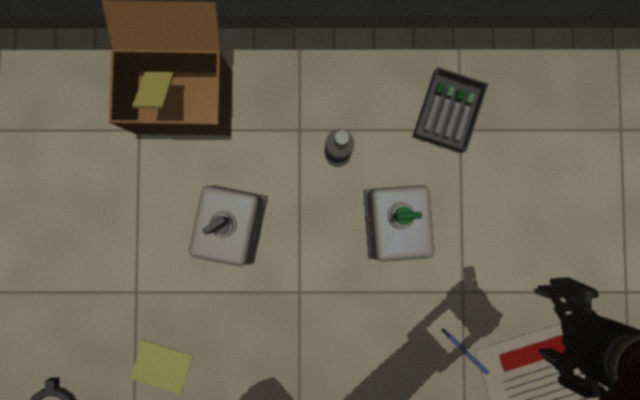

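View pics/side9.png

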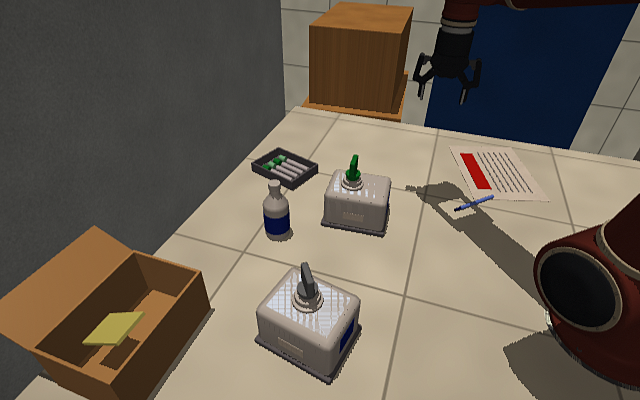

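View pics/fit9.png

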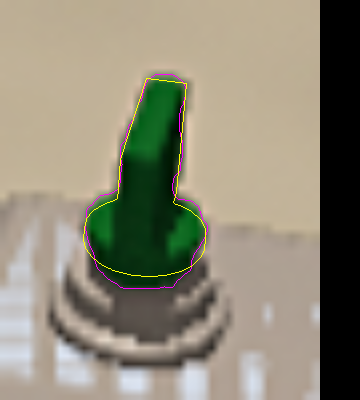

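```bash
python3 -c "
from plant import job
print(job.job_done())"
```

```text
the job is handed in; nothing more can be done
None
```

I turned the green plug about 1.10 rad clockwise and stopped at roughly 1.33 rad, inside the snug range. I then released it, pulled the arm clear and handed the job in at about 14 s. No verdict was reported.

- **Torque at the stop:** the last wrist readings while turning averaged 0.33 N m, and the wrist joint effort corrected for speed also gave 0.33 N m. The target was 0.34. The wrist readings are noisy (about 0.04 N m each), and readings at rest were useless, even negative in sign, so I used only those taken while turning. The plug's angle comes from this torque, with an uncertainty of about 0.05 rad; nothing measured it directly.
- **Paddle angle:** the final pictures show the paddle turned to about -1.5 rad, which agrees with the wrist turn. The side camera alone disagreed with the top camera by up to 4 mm in position and about 0.14 rad in angle. I relied on the top camera, and the grasp held without slipping.
- **Other objects:** the grey plug and the bottle show at the same pixel positions as at the start, within 1–2 px. The force on the tool was about zero at the end, so the arm was touching nothing.

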